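Set out the night-market pendant display

TASK

Set out the stall's display. Pack the three knobbed pots flat on the floor of the round tray so that they nest in a triangle: the red one at the tray's brass lug and then, going clockwise as seen from above, the green one and the blue one, evenly spaced. Stand the wooden block on the grey base plate midway between the two light sticks, its long side along the line from one stick to the other, then stand the bell upright on the middle of the block; leave everything released and do not shift the brush can, the loupe or the jar.

Things in the scene. Friction and masses are not known exactly. Their poses are not given: they have to be found in the camera images.
- tray: Fixed round pale-wood tray: 134 mm across, 12 mm high, inside 124 mm across, floor 4 mm above the table. A brass lug, 26 mm wide and 10 mm high, reaches 89 mm from the centre. Origin: centre of underside; x points to the lug, z up. The pots fit in with a few mm of play; evenly nested, their centres are (x, y mm): red 32, 0; green -16, -28; blue -16, 28 (120 degrees apart).
- lamp_base: Fixed grey rectangular base plate 70 x 210 mm, 4 mm thick, with two upright white light sticks, each 16 mm across on a black foot 30 mm across, 100 mm high in all, on its centre line at y = +85 and y = -85 mm. Origin: centre of the plate's underside, midway between the sticks; y runs from one stick to the other, z up.
- pot_red: Loose red round pendant pot, 80 g, one piece: a drum 48 mm across and 20 mm high with a thin brass band (49 mm across); on its top, on the axis, an upright red knob 16 mm across and 30 mm high (its top 50 mm above the underside), by which to grip it. Origin: centre of underside, z up.
- pot_green: Loose green round pendant pot, 80 g, one piece: a drum 48 mm across and 20 mm high with a thin brass band (49 mm across); on its top, on the axis, an upright green knob 16 mm across and 30 mm high (its top 50 mm above the underside), by which to grip it. Origin: centre of underside, z up.
- pot_blue: Loose blue round pendant pot, 80 g, one piece: a drum 48 mm across and 20 mm high with a thin brass band (49 mm across); on its top, on the axis, an upright blue knob 16 mm across and 30 mm high (its top 50 mm above the underside), by which to grip it. Origin: centre of underside, z up.
- riser: Loose pale wooden block, 64 mm along its x, 46 mm along its y, 30 mm high, about 70 g. Origin: centre of its underside, z up.
- bell: Loose small brass hand bell, about 100 g, standing on its mouth (solid): 42 mm across at the foot, narrowing to 24 mm at 26 mm height, then an upright pale-wood handle 14 mm across from 26 to 60 mm height, with a brass band near its top, by which to grip it. Origin: centre of underside, z up.
- brush_can: Bystander: loose blue can 68 mm across, 85 mm high, with two brush sticks in it reaching to 140 mm. Origin: centre of its underside.
- loupe: Bystander: loose loupe with black foot and bright steel head, standing on end, 44 mm across, 36 mm high. Origin: centre of its underside.
- oil_jar: Bystander: loose amber jar with a black cap, 48 mm across, 60 mm high. Origin: centre of its underside.
Things that resemble listed ones, but are neither listed nor needed, are in the scene too. Of the things shaped like the pot_blue, the blue one is meant.

How it is judged:
By the outcome, as a careful person would: the job done as asked, in the order asked, and still so for the second after the job is handed in, with the robot touching nothing.
It also fails if it takes over 131 s, if anything falls off the work surface, if the arm or the gripper's body presses on something with over 40 N, if the wrist force passes 120 N, or if a joint passes its speed limit or range.

ROBOT

A 6-joint arm with a two-finger parallel gripper is mounted at the origin on the work surface. World frame = base frame: x ahead of the robot, y to its left, z up, the work surface at z = 0. Lengths are in m, angles in rad, forces in N, time in s.
With the tool pointing down it reaches from about 0.35 to 0.925 m from the base axis. Payload 6.4 kg.
Tool frame: the origin (TCP) lies on the centre line of the jaws, within the pads' length; the fingertips stand tips_ahead ahead of it and the grasp point (between the pads) lies 6 mm ahead of it (tips_ahead is the distance from the TCP to the fingertips, in m); z points along the fingers, y is the line along which they close (so a half turn about z gives the same grasp; the last joint's range is limited). The gripper opens to 94 mm and grips with 3 to 60 N. Pads are 16 mm wide; open, the fingers measure 119 mm over their backs; the gripper's body (75 mm by 177 mm) begins 78 mm behind the grasp point.
Start: joints at [1.127, 0.245, 1.558, -0, 1.339, -0.174], TCP at [0.173, 0.626, 0.23] pointing down, gripper open.
Joint ranges: [-3.13, 3.13], [-1.02, 2.26], [0.13, 2.54], [-0.95, 4.09], [0.21, 2.88], [-2.74, 2.74]. Speed limits (rad/s): [2.57, 2.57, 3.14, 3.14, 3.14, 3.14].

INTERFACE

Orientations are given as [roll, pitch, yaw] about the fixed x, y, z axes, in that order (R = Rz(yaw) Ry(pitch) Rx(roll)).
In Python, from bench import * gives the robot as it stands.
- The arm moves only by the tool arm_command, never from a script. Its argument "targets" is a list of rows, each an object with "rotation": the turn, a rotation vector about the world's x, y, z in rad, a list of three; "offset": the shift along the world's x, y, z in units of 25 mm (1.0 is 25 mm), a list of three; "hand": the opening in per cent of the stroke, from 0 (shut) to 100 (fully open). A call has exactly 10 rows; each row shifts and turns the commanded pose from where the row before left it; what a row does not reach is not made up. A row lasts 1/12 s, in which the tool goes at most 41.7 mm and 7.16 degrees, less where a joint would pass 70% of its speed; a pose out of reach is approached as far as the arm can. A call is refused whole if a number of a shift passes 1 or a number of a turn 0.125, either way. A call with a gripper value outside its range is refused whole. The fingers move at their own pace and stop on an object; "force" is the grip in N (left out, the last holds). Time passes only in rows, so rows that do not move let the fingers close, or fill a call up. It gives the time, the measured TCP pose, the force, the opening and the grip force at its end, in the units of the state.
- observe(): the state, without advancing time (a new reading comes with each control period).
- get_image(name): name is "scene" or "top"; returns (picture, depth): 480x640x3 uint8, blue, green, red; 480x640 float32, m along the optical axis (not along the pixel's ray), 0 where there is no reading.
- calibration(name): a dict with "fx", "fy", "cx", "cy" (pixels), "R" (3x3) and "t" (3): a world point X has camera coordinates R X + t. Camera axes: x right, y down, z forward; pixel columns grow to the right and rows downward; lengths in m; the calibration is good to about 2 mm. A picture is of the moment at which its call begins. calibration takes no time and is no camera call.
- job_done(): hands the job in; it is judged then, once.
The state is a dict: "clock": time; "q": joint angles; "joint_vel": joint speeds; "joint_efforts": joint torques, N m; "tcp_pos": TCP position; "orientation": TCP orientation; "ft_force": force on the tool from outside, world axes, zero at the start; "torque": the same for the moment, N m; "gripper_width": opening from 0.0 (shut) to 1.0 (fully open); "finger_force": force on a finger pad.
Only numpy, scipy, OpenCV 4.12 (cv2) and the standard library are available. Lean on these libraries where they do the work, as an engineer would, in place of code of your own. Each camera call takes 0.05 s, during which the arm holds its last target. There are 200 camera calls.

## Working session

There is one attempt and no reset: what is moved stays moved. The work goes in short steps, Python scripts to look and compute and a tool call to move; the robot and the scene stay as the last step left them, time stands still between calls to the robot, and variables do not carry over. Pictures are saved under pics/ and viewed, at most 14 in all, crops included, and the job is handed in when it is done.

Besides the shell and the picture viewer there is one more tool, called after "Request:" in YAML: its name, and indented under it one key for each argument. arm_command: Moves the arm, as the interface text tells. Its arguments: {"type":"object","properties":{"targets":{"type":"array"},"force":{"type":"number"}},"required":["targets"]}

```bash
mkdir -p pics; ls
python3 - <<'E'
from bench import *
import cv2,numpy as np
print(observe())
for n in("top","scene"):
    p,d=get_image(n);cv2.imwrite(f"pics/{n}0.png",p);np.save(f"pics/{n}0.npy",d)
    c=calibration(n);print(n,c)
E
```

```text
pics
{'clock': 0.0, 'q': array([ 1.12689699e+00,  2.45793224e-01,  1.55901402e+00, -3.33665861e-05,
        1.33869172e+00, -1.74061177e-01]), 'joint_vel': array([ 0.00094731, -0.00072563,  0.00080144,  0.00056229,  0.00073302,
       -0.00055918]), 'joint_efforts': array([-4.61149721e-04, -4.15840101e+01, -3.14602375e+01,  6.84432336e-02,
        3.32638482e-02, -1.39746844e-04]), 'tcp_pos': array([0.17300909, 0.62597411, 0.22935865]), 'orientation': array([-3.13970952e+00, -2.98175708e-04,  2.87176192e+00]), 'ft_force': array([ 0.25117442, -0.04255264, -0.10413472]), 'torque': array([-0.0474656 , -0.02150992,  0.01474556]), 'finger_force': 0.0, 'gripper_width': 0.997290411743642}
top {'fx': 548.1928872038764, 'fy': 548.1928872038764, 'cx': 317.24550489804903, 'cy': 238.66178942538002, 'R': array([[-0.00758286, -0.99970377, -0.02312737],
       [-0.99566491,  0.00969229, -0.0925065 ],
       [ 0.09270325,  0.02232565, -0.99544346]]), 't': array([0.01585898, 0.58816869, 1.20466872])}
scene {'fx': 445.76283052681225, 'fy': 445.76283052681225, 'cx': 315.7696029064025, 'cy': 242.04967348702766, 'R': array([[ 0.38229048,  0.92402583,  0.00549946],
       [ 0.60614968, -0.24627691, -0.7562607 ],
       [-0.69745003,  0.29244476, -0.65424729]]), 't': array([-0.23435001, -0.3301547 ,  1.39189681])}
```

View pics/top0.png

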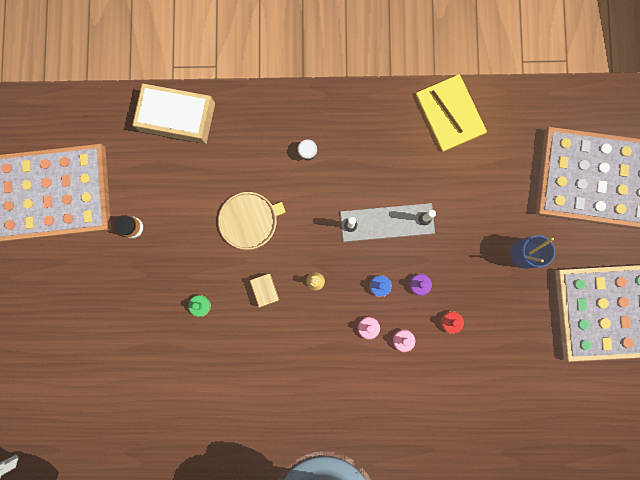

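View pics/scene0.png

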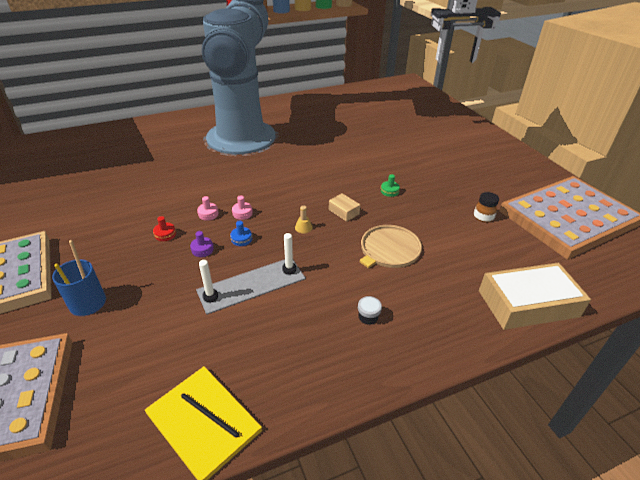

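The top view shows green pot (199,306), blue (380,286), red (452,322), block (263,290), bell (316,281), tray (247,220) with its lug at (279,209), and the plate with its sticks at (350,224) and (428,217). The purple and pink pots are decoys. The jar is at (125,226), the loupe at (307,149) and the can at (537,252). The scene view agrees.

```bash
cat > h.py <<'E'
import cv2,numpy as np
from bench import *
def ray(c,u,v,z):
    R,t=c["R"],c["t"]; o=-R.T@t
    d=R.T@np.array([(u-c["cx"])/c["fx"],(v-c["cy"])/c["fy"],1]); return o+d*(z-o[2])/d[2]
def cloud(c,d):
    v,u=np.mgrid[:480,:640]
    P=np.stack([(u-c["cx"])/c["fx"]*d,(v-c["cy"])/c["fy"]*d,d],-1)
    W=(P-c["t"])@c["R"]; W[d<=0]=np.nan; return W
E
python3 - <<'E'
from h import *
import bench; print([n for n in dir(bench) if n[0]!='_'], getattr(bench,'tips_ahead',None))
cs={n:calibration(n) for n in("top","scene")}
W={n:cloud(cs[n],np.load(f"pics/{n}0.npy")) for n in cs}
I={n:cv2.imread(f"pics/{n}0.png") for n in cs}
seeds={"red":(452,322),"green":(199,306),"blue":(380,286),"riser":(263,290),"bell":(316,281),"tray":(247,220),"jar":(125,226),"loupe":(307,149),"can":(537,252),"purple":(420,285),"pink1":(369,327),"pink2":(403,340)}
print("table z",np.nanmedian(W["top"][380:420,200:500,2]),np.nanmedian(W["scene"][330:380,280:330,2]))
r={"tray":.08,"can":.05}
for n,(u,v) in seeds.items():
    c0=ray(cs["top"],u,v,.02)
    for cam in cs:
        w=W[cam]; m=(np.hypot(w[...,0]-c0[0],w[...,1]-c0[1])<r.get(n,.042))
        zz=w[...,2][m]; zt=np.nanpercentile(zz,99); 
        lo={"red":.044,"green":.044,"blue":.044,"purple":.044,"pink1":.044,"pink2":.044,"bell":.05,"riser":.024}.get(n,zt-.008)
        mt=m&(w[...,2]>lo); p=w[mt]; vv,uu=np.nonzero(mt)
        print(n,cam,"zmax %.4f"%zt,len(p),"mean",np.round(p.mean(0),4),"mid",np.round((p.min(0)+p.max(0))/2,4))
# riser rectangle, plate, lug from top
w=W["top"]
def rect(m,z):
    m=m.astype(np.uint8); k,l,s,c=cv2.connectedComponentsWithStats(m); i=1+np.argmax(s[1:,4])
    v,u=np.nonzero(l==i); P=np.array([ray(cs["top"],a,b,z)[:2] for a,b in zip(u,v)])
    (x,y),(a,b),th=cv2.minAreaRect((P*1000).astype(np.float32)); print(np.round([x,y,a,b,th],1),P.mean(0)*1000,len(u))
hsv=cv2.cvtColor(I["top"],cv2.COLOR_BGR2HSV)
def win(m,u0,u1,v0,v1):
    o=np.zeros_like(m); o[v0:v1,u0:u1]=m[v0:v1,u0:u1]; return o
print("riser");rect(win(w[...,2]>.024,240,290,265,312),.03)
print("riser col");print(hsv[290,263],hsv[290,285],hsv[220,247],hsv[209,280],hsv[222,390])
print("plate");rect(win((hsv[...,1]<50)&(hsv[...,2]>90),335,440,200,245),.004)
print("lug");rect(win((hsv[...,1]>140)&(hsv[...,2]>150),270,290,198,220),.01)
print("sticks")
for a in((340,375),(415,445)):
  for cam,wn in (("top",(a[0],a[1],205,240)),("scene",(190,225,250,310) if a[0]>400 else (275,305,225,280))):
    m=win((W[cam][...,2]>.075)&(W[cam][...,2]<.12),*wn); print(cam,np.round(W[cam][m].mean(0),4),m.sum(),np.round(np.nanmax(W[cam][m],0),4))
w=W["top"];m=win((w[...,2]>.0085)&(w[...,2]<.02),210,285,185,255);v,u=np.nonzero(m);print("rim",len(u))
mm=win((hsv[...,2]>140),210,272,185,255).astype(np.uint8);k,l,s,c=cv2.connectedComponentsWithStats(mm);i=1+np.argmax(s[1:,4]);cn=max(cv2.findContours((l==i).astype(np.uint8),0,1)[0],key=len)
P=np.array([ray(cs["top"],*q,.012)[:2]*1000 for q in cn[:,0]],np.float32);print("tray circ",cv2.minEnclosingCircle(P),cv2.fitEllipse(P))
E
```

```text
['Unreachable', 'calibration', 'get_image', 'job_done', 'observe', 'tips_ahead'] 0.025
table z 0.00020992673248962094 -0.0005408489141966585
red top zmax 0.0512 44 mean [ 0.4005 -0.2878  0.0493] mid [ 0.4001 -0.2881  0.05  ]
red scene zmax 0.0500 34 mean [ 0.4038 -0.2886  0.0484] mid [ 0.4024 -0.2887  0.048 ]
green top zmax 0.0510 44 mean [0.4407 0.2782 0.0497] mid [0.4405 0.2787 0.0497]
green scene zmax 0.0490 23 mean [0.4437 0.2773 0.048 ] mid [0.444  0.2782 0.0479]
blue top zmax 0.0513 40 mean [ 0.4826 -0.1303  0.0499] mid [ 0.4832 -0.1303  0.0494]
blue scene zmax 0.0496 38 mean [ 0.4849 -0.1305  0.0479] mid [ 0.4825 -0.1304  0.0474]
riser top zmax 0.0353 592 mean [0.4749 0.1303 0.0302] mid [0.4743 0.1306 0.0306]
riser scene zmax 0.0316 331 mean [0.4784 0.129  0.0287] mid [0.476  0.1301 0.0285]
bell top zmax 0.0612 34 mean [0.4944 0.0165 0.0603] mid [0.4951 0.0167 0.0599]
bell scene zmax 0.0588 37 mean [0.4969 0.0152 0.0563] mid [0.4955 0.0161 0.0558]
tray top zmax 0.0153 700 mean [0.6385 0.1659 0.0106] mid [0.6328 0.165  0.0143]
tray scene zmax 0.0121 809 mean [0.6362 0.1672 0.00
[... 837 characters left out ...]
0.0479] mid [ 0.3916 -0.1034  0.0487]
pink2 top zmax 0.0509 43 mean [ 0.3607 -0.18    0.0493] mid [ 0.3608 -0.1803  0.0495]
pink2 scene zmax 0.0491 29 mean [ 0.3627 -0.1809  0.0479] mid [ 0.3629 -0.1804  0.0474]
riser
[475.  130.3  64.   46.2  19.5] [474.91630821 130.37458376] 592
riser col
[ 20  90 237] [ 10 127 141] [ 22  81 243] [ 25 114 245] [ 21   9 196]
plate
[ 627.6 -151.5   70.8  217.5    4.6] [ 627.35548451 -149.28615176] 2721
lugTraceback (most recent call last):
  File "<stdin>", line 29, in <module>
  File "<stdin>", line 20, in rect
    return _wrapfunc(a, 'argmax', axis=axis, out=out, **kwds)
    return bound(*args, **kwds)
ValueError: attempt to get argmax of an empty sequence
```

Run:
```python
from h import *
cs={n:calibration(n) for n in("top","scene")}
W={n:cloud(cs[n],np.load(f"pics/{n}0.npy")) for n in cs}
I=cv2.imread("pics/top0.png");hsv=cv2.cvtColor(I,cv2.COLOR_BGR2HSV)
def win(m,u0,u1,v0,v1):
    o=np.zeros_like(m); o[v0:v1,u0:u1]=m[v0:v1,u0:u1]; return o
for a in((340,375),(415,445)):
  for cam,wn in (("top",(a[0],a[1],205,240)),("scene",(190,225,250,310) if a[0]>400 else (275,305,225,280))):
    m=win((W[cam][...,2]>.094)&(W[cam][...,2]<.12),*wn); print("stick top",cam,np.round(W[cam][m].mean(0),4),m.sum())
# plate edges: rect of grey mask minus the raised/offplate px
m=win((hsv[...,1]<50)&(hsv[...,2]>90)&(W["top"][...,2]<.012),335,440,200,245)
v,u=np.nonzero(m);P=np.array([ray(cs["top"],a,b,.004)[:2]*1000 for a,b in zip(u,v)],np.float32);print("plate",cv2.minAreaRect(P))
g=(hsv[...,2]>150)&(hsv[...,1]<150)
m=win(g,212,292,185,256).astype(np.uint8);k,l,s,c=cv2.connectedComponentsWithStats(m);i=1+np.argmax(s[1:,4])
v,u=np.nonzero(l==i);P=np.array([ray(cs["top"],a,b,.011)[:2]*1000 for a,b in zip(u,v)],np.float32)
c=np.array([634,165.]) 
for _ in range(8):
    far=P-c; r=np.hypot(*far.T); q=P[r<69]
    h=cv2.convexHull(q)[:,0]; hr=h[(np.hypot(*(h-c).T)<70)]
    A=np.c_[2*hr,np.ones(len(hr))]; s_=np.linalg.lstsq(A,(hr**2).sum(1),rcond=None)[0]; c=s_[:2]
print("tray",c,np.sqrt(s_[2]+c@c)); L=P[np.hypot(*(P-c).T)>71]; d=L.mean(0)-c; print("lug",L.mean(0),np.hypot(*d),np.degrees(np.arctan2(d[1],d[0])),len(L),np.hypot(*(L-c).T).max())
# tray by scene depth / camera too: rim pts
for cam in cs:
    w=W[cam]; m=(np.hypot(w[...,0]-.634,w[...,1]-.165)<.078)&(w[...,2]>.006)&(w[...,2]<.02)
    q=w[m][:,:2]*1000; q=q[np.hypot(*(q-c).T)<69]; A=np.c_[2*q,np.ones(len(q))];s_=np.linalg.lstsq(A,(q**2).sum(1),rcond=None)[0];print(cam,"rim",s_[:2],np.sqrt(s_[2]+s_[:2]@s_[:2]),len(q))
```

```text
stick top top [ 0.6205 -0.0649  0.0997] 43
stick top scene [ 0.6225 -0.0652  0.0979] 40
stick top top [ 0.6338 -0.2336  0.0996] 45
stick top scene [ 0.6367 -0.2342  0.0978] 49
plate ((627.5560302734375, -151.0861358642578), (70.79752349853516, 216.76834106445312), 4.588853359222412)
tray [633.83404797 171.52491583] 67.20784141407059
lug [660.8069   96.05853] 80.14180498030535 -70.33233526240599 100 90.12112492655582
top rim [634.64684803 171.49478002] 52.14965239267957 960
scene rim [634.99380008 170.65054122] 63.98169055468771 394
```

Everything checks against the given sizes: block 64x46 mm, tray radius 67 mm, lug reaching 90 mm, sticks 169 mm apart at 100 mm height. Setting out for the red pot.

Request:
arm_command:
  targets:
    - {"rotation": [0,0,0],"offset": [0.913,-0.9,0],"hand": 50}
    - {"rotation": [0,0,0],"offset": [0.913,-0.9,0],"hand": 50}
    - {"rotation": [0,0,0],"offset": [0.913,-0.9,0],"hand": 50}
    - {"rotation": [0,0,0],"offset": [0.913,-0.9,0],"hand": 50}
    - {"rotation": [0,0,0],"offset": [0.913,-0.9,0],"hand": 50}
    - {"rotation": [0,0,0],"offset": [0.913,-0.9,0],"hand": 50}
    - {"rotation": [0,0,0],"offset": [0.913,-0.9,0],"hand": 50}
    - {"rotation": [0,0,0],"offset": [0.913,-0.9,0],"hand": 50}
    - {"rotation": [0,0,0],"offset": [0.913,-0.9,0],"hand": 50}
    - {"rotation": [0,0,0],"offset": [0.913,-0.9,0],"hand": 50}
  force: 20

```text
clock: 0.93
tcp_pos: [0.4021, 0.4001, 0.23]
orientation: [-3.141, -0.0, 2.872]
ft_force: [-1.1, 0.5, 0.4]
gripper_width: 0.502
finger_force: 0.0
```

Request:
arm_command:
  targets:
    - {"rotation": [0,0,0],"offset": [0,-1,0],"hand": 50}
    - {"rotation": [0,0,0],"offset": [0,-1,0],"hand": 50}
    - {"rotation": [0,0,0],"offset": [0,-1,0],"hand": 50}
    - {"rotation": [0,0,0],"offset": [0,-1,0],"hand": 50}
    - {"rotation": [0,0,0],"offset": [0,-1,0],"hand": 50}
    - {"rotation": [0,0,0],"offset": [0,-1,0],"hand": 50}
    - {"rotation": [0,0,0],"offset": [0,-1,0],"hand": 50}
    - {"rotation": [0,0,0],"offset": [0,-1,0],"hand": 50}
    - {"rotation": [0,0,0],"offset": [0,-1,0],"hand": 50}
    - {"rotation": [0,0,0],"offset": [0,-1,0],"hand": 50}

```text
clock: 1.77
tcp_pos: [0.401, 0.1504, 0.2301]
orientation: [-3.141, -0.0, 2.872]
ft_force: [0.6, -0.3, 0.7]
gripper_width: 0.5
finger_force: 0.0
```

Request:
arm_command:
  targets:
    - {"rotation": [0,0,0],"offset": [0,-1,0],"hand": 50}
    - {"rotation": [0,0,0],"offset": [0,-1,0],"hand": 50}
    - {"rotation": [0,0,0],"offset": [0,-1,0],"hand": 50}
    - {"rotation": [0,0,0],"offset": [0,-1,0],"hand": 50}
    - {"rotation": [0,0,0],"offset": [0,-1,0],"hand": 50}
    - {"rotation": [0,0,0],"offset": [0,-1,0],"hand": 50}
    - {"rotation": [0,0,0],"offset": [0,-1,0],"hand": 50}
    - {"rotation": [0,0,0],"offset": [0,-1,0],"hand": 50}
    - {"rotation": [0,0,0],"offset": [0,-1,0],"hand": 50}
    - {"rotation": [0,0,0],"offset": [0,-1,0],"hand": 50}

```text
clock: 2.6
tcp_pos: [0.4011, -0.0996, 0.2302]
orientation: [3.141, -0.0, 2.872]
ft_force: [0.4, 0.1, 0.7]
gripper_width: 0.501
finger_force: 0.0
```

Request:
arm_command:
  targets:
    - {"rotation": [0,0,0],"offset": [0,-1,-0.5],"hand": 50}
    - {"rotation": [0,0,0],"offset": [0,-1,-0.5],"hand": 50}
    - {"rotation": [0,0,0],"offset": [0,-1,-0.5],"hand": 50}
    - {"rotation": [0,0,0],"offset": [0,-1,-0.5],"hand": 50}
    - {"rotation": [0,0,0],"offset": [0,-1,-0.5],"hand": 50}
    - {"rotation": [0,0,0],"offset": [0,-1,-0.5],"hand": 50}
    - {"rotation": [0,0,0],"offset": [0,-0.9,-0.5],"hand": 50}
    - {"rotation": [0,0,0],"offset": [0,-0.64,-0.5],"hand": 50}
    - {"rotation": [0,0,0],"offset": [0,0,-0.3],"hand": 50}
    - {"rotation": [0,0,0],"offset": [0,0,-0.2],"hand": 50}

```text
clock: 3.43
tcp_pos: [0.4008, -0.2866, 0.1166]
orientation: [3.14, -0.002, 2.871]
ft_force: [-0.5, 0.7, 1.3]
gripper_width: 0.501
finger_force: 0.0
```

Request:
arm_command:
  targets:
    - {"rotation": [0,0,0],"offset": [0,0,-0.6],"hand": 50}
    - {"rotation": [0,0,0],"offset": [0,0,-0.6],"hand": 50}
    - {"rotation": [0,0,0],"offset": [0,0,-0.6],"hand": 50}
    - {"rotation": [0,0,0],"offset": [0,0,-0.5],"hand": 50}
    - {"rotation": [0,0,0],"offset": [0,0,-0.3],"hand": 50}
    - {"rotation": [0,0,0],"offset": [0,0,-0.1],"hand": 50}
    - {"rotation": [0,0,0],"offset": [0,0,0],"hand": 50}
    - {"rotation": [0,0,0],"offset": [0,0,0],"hand": 0}
    - {"rotation": [0,0,0],"offset": [0,0,0],"hand": 0}
    - {"rotation": [0,0,0],"offset": [0,0,0],"hand": 0}
  force: 20

```text
clock: 4.27
tcp_pos: [0.402, -0.2874, 0.0513]
orientation: [-3.141, 0.001, 2.872]
ft_force: [-0.1, -0.2, 0.5]
gripper_width: 0.32
finger_force: 0.0
```

Request:
arm_command:
  targets:
    - {"rotation": [0,0,0],"offset": [0,0,0],"hand": 0}
    - {"rotation": [0,0,0],"offset": [0,0,0],"hand": 0}
    - {"rotation": [0,0,0],"offset": [0,0,0],"hand": 0}
    - {"rotation": [0,0,0],"offset": [0,0,0.4],"hand": 0}
    - {"rotation": [0,0,0],"offset": [0,0,0.5],"hand": 0}
    - {"rotation": [0,0,0],"offset": [0,0,0.6],"hand": 0}
    - {"rotation": [0,0,0],"offset": [0,0,0.6],"hand": 0}
    - {"rotation": [0,0,0],"offset": [0,0,0.6],"hand": 0}
    - {"rotation": [0,0,0],"offset": [0,0,0.5],"hand": 0}
    - {"rotation": [0,0,0],"offset": [0,0,0.3],"hand": 0}

```text
clock: 5.1
tcp_pos: [0.402, -0.2875, 0.14]
orientation: [-3.14, 0.002, 2.872]
ft_force: [-0.0, -0.4, -1.4]
gripper_width: 0.167
finger_force: 20.0
```

Request:
arm_command:
  targets:
    - {"rotation": [0,0,0],"offset": [0.3,0.5,0],"hand": 0}
    - {"rotation": [0,0,0],"offset": [0.55,0.95,0],"hand": 0}
    - {"rotation": [0,0,0],"offset": [0.55,0.95,0],"hand": 0}
    - {"rotation": [0,0,0],"offset": [0.55,0.95,0],"hand": 0}
    - {"rotation": [0,0,0],"offset": [0.55,0.95,0],"hand": 0}
    - {"rotation": [0,0,0],"offset": [0.55,0.95,0],"hand": 0}
    - {"rotation": [0,0,0],"offset": [0.55,0.95,0],"hand": 0}
    - {"rotation": [0,0,0],"offset": [0.55,0.95,0],"hand": 0}
    - {"rotation": [0,0,0],"offset": [0.55,0.95,0],"hand": 0}
    - {"rotation": [0,0,0],"offset": [0.55,0.95,0],"hand": 0}

```text
clock: 5.93
tcp_pos: [0.533, -0.0593, 0.138]
orientation: [3.142, -0.0, 2.872]
ft_force: [-0.5, -0.2, -1.6]
gripper_width: 0.166
finger_force: 20.0
```

Request:
arm_command:
  targets:
    - {"rotation": [0,0,0],"offset": [0.55,0.95,0],"hand": 0}
    - {"rotation": [0,0,0],"offset": [0.55,0.95,0],"hand": 0}
    - {"rotation": [0,0,0],"offset": [0.55,0.95,0],"hand": 0}
    - {"rotation": [0,0,0],"offset": [0.55,0.95,0],"hand": 0}
    - {"rotation": [0,0,0],"offset": [0.55,0.95,0],"hand": 0}
    - {"rotation": [0,0,0],"offset": [0.55,0.95,0],"hand": 0}
    - {"rotation": [0,0,0],"offset": [0.55,0.95,0],"hand": 0}
    - {"rotation": [0,0,0],"offset": [0.55,0.95,0],"hand": 0}
    - {"rotation": [0,0,0],"offset": [0.07,0.5,0],"hand": 0}
    - {"rotation": [0,0,0],"offset": [0,0,0],"hand": 0}

```text
clock: 6.77
tcp_pos: [0.6443, 0.1439, 0.1377]
orientation: [3.142, -0.001, 2.875]
ft_force: [-0.7, -0.8, -0.9]
gripper_width: 0.168
finger_force: 20.0
```

Request:
arm_command:
  targets:
    - {"rotation": [0,0,0],"offset": [0,0,-0.4],"hand": 0}
    - {"rotation": [0,0,0],"offset": [0,0,-0.5],"hand": 0}
    - {"rotation": [0,0,0],"offset": [0,0,-0.5],"hand": 0}
    - {"rotation": [0,0,0],"offset": [0,0,-0.4],"hand": 0}
    - {"rotation": [0,0,0],"offset": [0,0,-0.3],"hand": 0}
    - {"rotation": [0,0,0],"offset": [0,0,0],"hand": 0}
    - {"rotation": [0,0,0],"offset": [0,0,0],"hand": 0}
    - {"rotation": [0,0,0],"offset": [0,0,0],"hand": 0}
    - {"rotation": [0,0,0],"offset": [0,0,0],"hand": 0}
    - {"rotation": [0,0,0],"offset": [0,0,0],"hand": 0}

```text
clock: 7.6
tcp_pos: [0.6451, 0.1418, 0.0863]
orientation: [3.141, 0.001, 2.872]
ft_force: [0.2, 0.3, -1.4]
gripper_width: 0.166
finger_force: 20.0
```

```bash
cat > look.py <<'E'
from h import *
import sys
def shot(tag):
    o={}
    for n in("top","scene"):
        p,d=get_image(n);cv2.imwrite(f"pics/{n}{tag}.png",p);np.save(f"pics/{n}{tag}.npy",d);o[n]=(p,d)
    return o
E
python3 - <<'E'
from look import *
o=shot("1");c=calibration("scene");w=cloud(c,o["scene"][1])
hsv=cv2.cvtColor(o["scene"][0],cv2.COLOR_BGR2HSV)
m=((hsv[...,0]<6)|(hsv[...,0]>174))&(hsv[...,1]>170)&(hsv[...,2]>90)&(abs(w[...,0]-.645)<.06)&(abs(w[...,1]-.14)<.06)
p=w[m];print(observe()["tcp_pos"],m.sum(),p.min(0),p.max(0),np.nanmean(p,0))
t=p[p[:,2]<p[:,2].min()+.02];print("drum mid",(t.min(0)+t.max(0))/2)
u=cv2.resize(o["scene"][0][200:320,290:450],None,fx=5,fy=5);cv2.imwrite("pics/c1.png",u)
E
```

```text
[0.64487465 0.14181745 0.08607703] 270 [0.62682162 0.11687823 0.03621532] [0.66846384 0.16269849 0.08552123] [0.65401202 0.13615237 0.05699526]
drum mid [0.64764273 0.13978836 0.04613638]
```

View pics/c1.png

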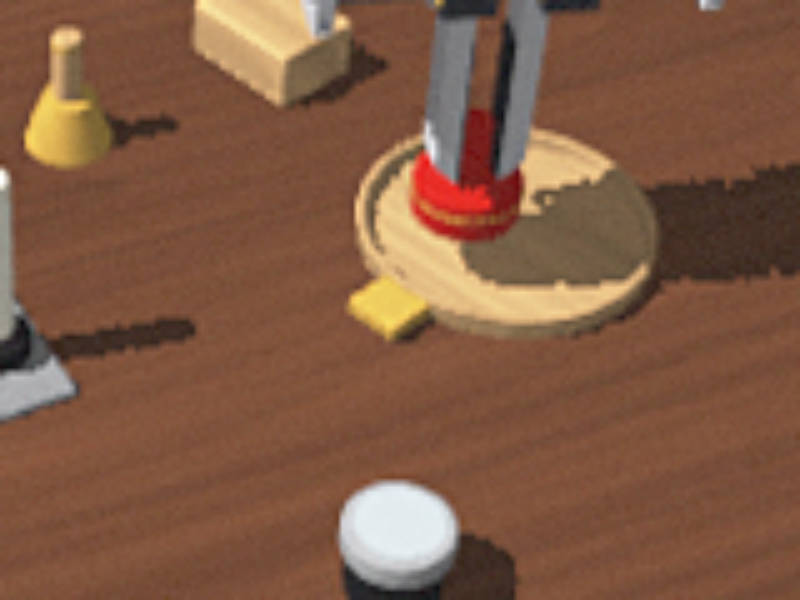

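The crop shows the red pot upright in the jaws, over the lug side of the tray and well inside the rim. Lowering and releasing it.

Request:
arm_command:
  targets:
    - {"rotation": [0,0,0],"offset": [0,0,-0.4],"hand": 0}
    - {"rotation": [0,0,0],"offset": [0,0,-0.4],"hand": 0}
    - {"rotation": [0,0,0],"offset": [0,0,-0.3],"hand": 0}
    - {"rotation": [0,0,0],"offset": [0,0,-0.12],"hand": 0}
    - {"rotation": [0,0,0],"offset": [0,0,0],"hand": 0}
    - {"rotation": [0,0,0],"offset": [0,0,0],"hand": 0}
    - {"rotation": [0,0,0],"offset": [0,0,0],"hand": 35}
    - {"rotation": [0,0,0],"offset": [0,0,0],"hand": 35}
    - {"rotation": [0,0,0],"offset": [0,0,0],"hand": 35}
    - {"rotation": [0,0,0],"offset": [0,0,0],"hand": 35}

```text
clock: 8.53
tcp_pos: [0.6445, 0.1417, 0.0548]
orientation: [3.142, 0.0, 2.872]
ft_force: [-0.1, -0.1, 0.2]
gripper_width: 0.346
finger_force: 0.0
```

Request:
arm_command:
  targets:
    - {"rotation": [0,0,0],"offset": [0,0,0.3],"hand": 35}
    - {"rotation": [0,0,0],"offset": [0,0,0.7],"hand": 35}
    - {"rotation": [0,0,0],"offset": [0,0,0.8],"hand": 35}
    - {"rotation": [0,0,0],"offset": [0,0,0.8],"hand": 35}
    - {"rotation": [0,0,0],"offset": [0,0,0.4],"hand": 35}
    - {"rotation": [0,0,0],"offset": [-0.8,0.5,0],"hand": 50}
    - {"rotation": [0,0,0],"offset": [-0.8,0.5,0],"hand": 50}
    - {"rotation": [0,0,0],"offset": [-0.8,0.5,0],"hand": 50}
    - {"rotation": [0,0,0],"offset": [-0.8,0.5,0],"hand": 50}
    - {"rotation": [0,0,0],"offset": [-0.8,0.5,0],"hand": 50}

```text
clock: 9.37
tcp_pos: [0.5434, 0.2047, 0.13]
orientation: [3.142, -0.0, 2.871]
ft_force: [0.1, 0.6, 1.1]
gripper_width: 0.5
finger_force: 0.0
```

Request:
arm_command:
  targets:
    - {"rotation": [0,0,0],"offset": [-0.8,0.6,0],"hand": 50}
    - {"rotation": [0,0,0],"offset": [-0.8,0.6,0],"hand": 50}
    - {"rotation": [0,0,0],"offset": [-0.8,0.6,0],"hand": 50}
    - {"rotation": [0,0,0],"offset": [-0.8,0.6,0],"hand": 50}
    - {"rotation": [0,0,0],"offset": [-0.6,0.4,0],"hand": 50}
    - {"rotation": [0,0,0],"offset": [-0.34,0.16,0],"hand": 50}
    - {"rotation": [0,0,0],"offset": [0,0,0],"hand": 50}
    - {"rotation": [0,0,0],"offset": [0,0,-0.4],"hand": 50}
    - {"rotation": [0,0,0],"offset": [0,0,-0.4],"hand": 50}
    - {"rotation": [0,0,0],"offset": [0,0,-0.2],"hand": 50}

```text
clock: 10.2
tcp_pos: [0.4409, 0.2773, 0.103]
orientation: [-3.14, -0.002, 2.871]
ft_force: [-1.0, 0.1, 0.6]
gripper_width: 0.503
finger_force: 0.0
```

Request:
arm_command:
  targets:
    - {"rotation": [0,0,0],"offset": [0,0,-0.6],"hand": 50}
    - {"rotation": [0,0,0],"offset": [0,0,-0.6],"hand": 50}
    - {"rotation": [0,0,0],"offset": [0,0,-0.5],"hand": 50}
    - {"rotation": [0,0,0],"offset": [0,0,-0.4],"hand": 50}
    - {"rotation": [0,0,0],"offset": [0,0,-0.1],"hand": 50}
    - {"rotation": [0,0,0],"offset": [0,0,0],"hand": 50}
    - {"rotation": [0,0,0],"offset": [0,0,0],"hand": 0}
    - {"rotation": [0,0,0],"offset": [0,0,0],"hand": 0}
    - {"rotation": [0,0,0],"offset": [0,0,0],"hand": 0}
    - {"rotation": [0,0,0],"offset": [0,0,0],"hand": 0}

```text
clock: 11.03
tcp_pos: [0.4415, 0.2785, 0.0507]
orientation: [3.141, 0.001, 2.872]
ft_force: [0.2, -0.4, 0.8]
gripper_width: 0.251
finger_force: 0.0
```

Request:
arm_command:
  targets:
    - {"rotation": [0,0,0],"offset": [0,0,0],"hand": 0}
    - {"rotation": [0,0,0],"offset": [0,0,0],"hand": 0}
    - {"rotation": [0,0,0],"offset": [0,0,0],"hand": 0}
    - {"rotation": [0,0,0],"offset": [0,0,0.4],"hand": 0}
    - {"rotation": [0,0,0],"offset": [0,0,0.5],"hand": 0}
    - {"rotation": [0,0,0],"offset": [0,0,0.6],"hand": 0}
    - {"rotation": [0,0,0],"offset": [0,0,0.6],"hand": 0}
    - {"rotation": [0,0,0],"offset": [0,0,0.6],"hand": 0}
    - {"rotation": [0,0,0],"offset": [0,0,0.5],"hand": 0}
    - {"rotation": [0,0,0],"offset": [0,0,0.3],"hand": 0}

```text
clock: 11.87
tcp_pos: [0.4419, 0.2786, 0.1401]
orientation: [3.14, 0.003, 2.872]
ft_force: [0.1, 0.2, -1.3]
gripper_width: 0.162
finger_force: 20.0
```

Run:
```python
from look import *
o=shot("2");print(observe()["tcp_pos"])
for n in o:
    w=cloud(calibration(n),o[n][1]); m=(np.hypot(w[...,0]-.634,w[...,1]-.171)<.06)&(w[...,2]>.046)&(w[...,2]<.062)
    p=w[m];print(n,len(p),p.mean(0) if len(p) else 0)
```

```text
[0.44199705 0.27866739 0.13945117]
top 42 [0.64232347 0.14086763 0.05373595]
scene 44 [0.64501719 0.14066686 0.05172928]
```

Red stands flat in the tray, with its knob top at 54 mm, as wanted. Placing green.

Request:
arm_command:
  targets:
    - {"rotation": [0,0,0],"offset": [0.4,-0.25,0],"hand": 0}
    - {"rotation": [0,0,0],"offset": [0.8,-0.5,0],"hand": 0}
    - {"rotation": [0,0,0],"offset": [0.8,-0.5,0],"hand": 0}
    - {"rotation": [0,0,0],"offset": [0.8,-0.5,0],"hand": 0}
    - {"rotation": [0,0,0],"offset": [0.8,-0.5,0],"hand": 0}
    - {"rotation": [0,0,0],"offset": [0.8,-0.5,0],"hand": 0}
    - {"rotation": [0,0,0],"offset": [0.8,-0.5,0],"hand": 0}
    - {"rotation": [0,0,0],"offset": [0.8,-0.5,0],"hand": 0}
    - {"rotation": [0,0,0],"offset": [0.4,-0.25,0],"hand": 0}
    - {"rotation": [0,0,0],"offset": [0.08,-0.06,0],"hand": 0}

```text
clock: 12.8
tcp_pos: [0.6042, 0.175, 0.1363]
orientation: [-3.141, -0.001, 2.87]
ft_force: [0.4, -0.0, -1.0]
gripper_width: 0.166
finger_force: 20.0
```

Request:
arm_command:
  targets:
    - {"rotation": [0,0,0],"offset": [0,0,0],"hand": 0}
    - {"rotation": [0,0,0],"offset": [0,0,0],"hand": 0}
    - {"rotation": [0,0,0],"offset": [0,0,-0.4],"hand": 0}
    - {"rotation": [0,0,0],"offset": [0,0,-0.6],"hand": 0}
    - {"rotation": [0,0,0],"offset": [0,0,-0.6],"hand": 0}
    - {"rotation": [0,0,0],"offset": [0,0,-0.5],"hand": 0}
    - {"rotation": [0,0,0],"offset": [0,0,-0.3],"hand": 0}
    - {"rotation": [0,0,0],"offset": [0,0,0],"hand": 0}
    - {"rotation": [0,0,0],"offset": [0,0,0],"hand": 0}
    - {"rotation": [0,0,0],"offset": [0,0,0],"hand": 0}

```text
clock: 13.63
tcp_pos: [0.6035, 0.177, 0.0782]
orientation: [3.141, 0.001, 2.872]
ft_force: [0.1, -0.5, -1.2]
gripper_width: 0.167
finger_force: 20.0
```

Request:
arm_command:
  targets:
    - {"rotation": [0,0,0],"offset": [0,0,-0.4],"hand": 0}
    - {"rotation": [0,0,0],"offset": [0,0,-0.3],"hand": 0}
    - {"rotation": [0,0,0],"offset": [0,0,-0.2],"hand": 0}
    - {"rotation": [0,0,0],"offset": [0,0,-0.02],"hand": 0}
    - {"rotation": [0,0,0],"offset": [0,0,0],"hand": 0}
    - {"rotation": [0,0,0],"offset": [0,0,0],"hand": 0}
    - {"rotation": [0,0,0],"offset": [0,0,0],"hand": 35}
    - {"rotation": [0,0,0],"offset": [0,0,0],"hand": 35}
    - {"rotation": [0,0,0],"offset": [0,0,0],"hand": 35}
    - {"rotation": [0,0,0],"offset": [0,0,0],"hand": 35}

```text
clock: 14.47
tcp_pos: [0.6031, 0.1768, 0.0546]
orientation: [3.141, 0.0, 2.872]
ft_force: [0.6, 0.4, 0.3]
gripper_width: 0.347
finger_force: 0.0
```

Request:
arm_command:
  targets:
    - {"rotation": [0,0,0],"offset": [0,0,0.3],"hand": 35}
    - {"rotation": [0,0,0],"offset": [0,0,0.7],"hand": 35}
    - {"rotation": [0,0,0],"offset": [0,0,0.8],"hand": 35}
    - {"rotation": [0,0,0],"offset": [0,0,0.8],"hand": 35}
    - {"rotation": [0,0,0],"offset": [0,0,0.4],"hand": 35}
    - {"rotation": [0,0,0],"offset": [-0.2,-0.5,0],"hand": 50}
    - {"rotation": [0,0,0],"offset": [-0.4,-1,0],"hand": 50}
    - {"rotation": [0,0,0],"offset": [-0.4,-1,0],"hand": 50}
    - {"rotation": [0,0,0],"offset": [-0.4,-1,0],"hand": 50}
    - {"rotation": [0,0,0],"offset": [-0.4,-1,0],"hand": 50}

```text
clock: 15.3
tcp_pos: [0.5561, 0.0627, 0.1281]
orientation: [-3.141, -0.002, 2.872]
ft_force: [0.2, -0.4, 1.6]
gripper_width: 0.501
finger_force: 0.0
```

Request:
arm_command:
  targets:
    - {"rotation": [0,0,0],"offset": [-0.4,-1,0],"hand": 50}
    - {"rotation": [0,0,0],"offset": [-0.4,-1,0],"hand": 50}
    - {"rotation": [0,0,0],"offset": [-0.4,-1,0],"hand": 50}
    - {"rotation": [0,0,0],"offset": [-0.4,-1,0],"hand": 50}
    - {"rotation": [0,0,0],"offset": [-0.4,-1,0],"hand": 50}
    - {"rotation": [0,0,0],"offset": [-0.4,-1,0],"hand": 50}
    - {"rotation": [0,0,0],"offset": [-0.4,-1,0],"hand": 50}
    - {"rotation": [0,0,0],"offset": [-0.2,-0.8,0],"hand": 50}
    - {"rotation": [0,0,0],"offset": [0,0,0],"hand": 50}
    - {"rotation": [0,0,0],"offset": [0,0,0],"hand": 50}

```text
clock: 16.13
tcp_pos: [0.4819, -0.1313, 0.1286]
orientation: [3.141, -0.002, 2.869]
ft_force: [0.3, -0.2, -0.5]
gripper_width: 0.501
finger_force: 0.0
```

Request:
arm_command:
  targets:
    - {"rotation": [0,0,0],"offset": [0,0,-0.7],"hand": 50}
    - {"rotation": [0,0,0],"offset": [0,0,-0.8],"hand": 50}
    - {"rotation": [0,0,0],"offset": [0,0,-0.8],"hand": 50}
    - {"rotation": [0,0,0],"offset": [0,0,-0.6],"hand": 50}
    - {"rotation": [0,0,0],"offset": [0,0,-0.3],"hand": 50}
    - {"rotation": [0,0,0],"offset": [0,0,0],"hand": 50}
    - {"rotation": [0,0,0],"offset": [0,0,0],"hand": 0}
    - {"rotation": [0,0,0],"offset": [0,0,0],"hand": 0}
    - {"rotation": [0,0,0],"offset": [0,0,0],"hand": 0}
    - {"rotation": [0,0,0],"offset": [0,0,0],"hand": 0}

```text
clock: 16.97
tcp_pos: [0.4837, -0.131, 0.0504]
orientation: [-3.141, 0.002, 2.872]
ft_force: [1.1, 0.7, -0.3]
gripper_width: 0.25
finger_force: 0.0
```

Request:
arm_command:
  targets:
    - {"rotation": [0,0,0],"offset": [0,0,0],"hand": 0}
    - {"rotation": [0,0,0],"offset": [0,0,0],"hand": 0}
    - {"rotation": [0,0,0],"offset": [0,0,0],"hand": 0}
    - {"rotation": [0,0,0],"offset": [0,0,0.4],"hand": 0}
    - {"rotation": [0,0,0],"offset": [0,0,0.5],"hand": 0}
    - {"rotation": [0,0,0],"offset": [0,0,0.6],"hand": 0}
    - {"rotation": [0,0,0],"offset": [0,0,0.6],"hand": 0}
    - {"rotation": [0,0,0],"offset": [0,0,0.6],"hand": 0}
    - {"rotation": [0,0,0],"offset": [0,0,0.5],"hand": 0}
    - {"rotation": [0,0,0],"offset": [0,0,0.3],"hand": 0}

```text
clock: 17.8
tcp_pos: [0.4835, -0.131, 0.1389]
orientation: [-3.141, 0.002, 2.872]
ft_force: [-0.2, -0.2, -0.8]
gripper_width: 0.166
finger_force: 20.0
```

Run:
```python
from look import *
o=shot("3");print(observe()["tcp_pos"])
for n in o:
    w=cloud(calibration(n),o[n][1])
    for a in((.643,.141),(.603,.177)):
        m=(np.hypot(w[...,0]-a[0],w[...,1]-a[1])<.02)&(w[...,2]>.046)&(w[...,2]<.062)
        p=w[m];print(n,len(p),p.mean(0) if len(p) else 0)
```

```text
[ 0.48376094 -0.13116749  0.13856175]
top 40 [0.64251255 0.14108404 0.05416415]
top 42 [0.60158519 0.1757722  0.05380151]
scene 45 [0.64513957 0.14046535 0.05163803]
scene 40 [0.60432771 0.17469725 0.05108689]
```

Request:
arm_command:
  targets:
    - {"rotation": [0,0,0],"offset": [0.2,0.4,0],"hand": 0}
    - {"rotation": [0,0,0],"offset": [0.5,0.95,0],"hand": 0}
    - {"rotation": [0,0,0],"offset": [0.5,0.95,0],"hand": 0}
    - {"rotation": [0,0,0],"offset": [0.5,0.95,0],"hand": 0}
    - {"rotation": [0,0,0],"offset": [0.5,0.95,0],"hand": 0}
    - {"rotation": [0,0,0],"offset": [0.5,0.95,0],"hand": 0}
    - {"rotation": [0,0,0],"offset": [0.5,0.95,0],"hand": 0}
    - {"rotation": [0,0,0],"offset": [0.5,0.95,0],"hand": 0}
    - {"rotation": [0,0,0],"offset": [0.5,0.95,0],"hand": 0}
    - {"rotation": [0,0,0],"offset": [0.5,0.95,0],"hand": 0}

```text
clock: 18.73
tcp_pos: [0.6, 0.0952, 0.1352]
orientation: [-3.141, -0.003, 2.872]
ft_force: [0.7, -0.1, -0.9]
gripper_width: 0.163
finger_force: 20.0
```

Request:
arm_command:
  targets:
    - {"rotation": [0,0,0],"offset": [0.5,0.95,0],"hand": 0}
    - {"rotation": [0,0,0],"offset": [0.5,0.95,0],"hand": 0}
    - {"rotation": [0,0,0],"offset": [0.5,0.95,0],"hand": 0}
    - {"rotation": [0,0,0],"offset": [0.5,0.75,0],"hand": 0}
    - {"rotation": [0,0,0],"offset": [0.22,0.52,0],"hand": 0}
    - {"rotation": [0,0,0],"offset": [0,0,0],"hand": 0}
    - {"rotation": [0,0,0],"offset": [0,0,0],"hand": 0}
    - {"rotation": [0,0,0],"offset": [0,0,-0.4],"hand": 0}
    - {"rotation": [0,0,0],"offset": [0,0,-0.5],"hand": 0}
    - {"rotation": [0,0,0],"offset": [0,0,-0.3],"hand": 0}

```text
clock: 19.57
tcp_pos: [0.6545, 0.195, 0.1043]
orientation: [-3.14, -0.003, 2.871]
ft_force: [0.7, -0.2, -0.8]
gripper_width: 0.165
finger_force: 20.0
```

Request:
arm_command:
  targets:
    - {"rotation": [0,0,0],"offset": [0,0,-0.3],"hand": 0}
    - {"rotation": [0,0,0],"offset": [0,0,-0.3],"hand": 0}
    - {"rotation": [0,0,0],"offset": [0,0,-0.3],"hand": 0}
    - {"rotation": [0,0,0],"offset": [0,0,-0.3],"hand": 0}
    - {"rotation": [0,0,0],"offset": [0,0,0],"hand": 0}
    - {"rotation": [0,0,0],"offset": [0,0,0],"hand": 0}
    - {"rotation": [0,0,0],"offset": [0,0,0],"hand": 0}
    - {"rotation": [0,0,0],"offset": [0,0,0],"hand": 0}
    - {"rotation": [0,0,0],"offset": [0,0,0],"hand": 0}
    - {"rotation": [0,0,0],"offset": [0,0,0],"hand": 0}

```text
clock: 20.4
tcp_pos: [0.6563, 0.1961, 0.0775]
orientation: [3.141, 0.001, 2.872]
ft_force: [0.3, -1.3, -1.0]
gripper_width: 0.163
finger_force: 20.0
```

Request:
arm_command:
  targets:
    - {"rotation": [0,0,0],"offset": [0,0,-0.4],"hand": 0}
    - {"rotation": [0,0,0],"offset": [0,0,-0.3],"hand": 0}
    - {"rotation": [0,0,0],"offset": [0,0,-0.2],"hand": 0}
    - {"rotation": [0,0,0],"offset": [0,0,-0.02],"hand": 0}
    - {"rotation": [0,0,0],"offset": [0,0,0],"hand": 0}
    - {"rotation": [0,0,0],"offset": [0,0,0],"hand": 0}
    - {"rotation": [0,0,0],"offset": [0,0,0],"hand": 35}
    - {"rotation": [0,0,0],"offset": [0,0,0],"hand": 35}
    - {"rotation": [0,0,0],"offset": [0,0,0],"hand": 35}
    - {"rotation": [0,0,0],"offset": [0,0,0],"hand": 35}

```text
clock: 21.23
tcp_pos: [0.656, 0.196, 0.0539]
orientation: [3.141, 0.0, 2.872]
ft_force: [-0.1, -0.5, 0.1]
gripper_width: 0.348
finger_force: 0.0
```

Request:
arm_command:
  targets:
    - {"rotation": [0,0,0],"offset": [0,0,0.3],"hand": 35}
    - {"rotation": [0,0,0],"offset": [0,0,0.7],"hand": 35}
    - {"rotation": [0,0,0],"offset": [0,0,0.8],"hand": 35}
    - {"rotation": [0,0,0],"offset": [0,0,0.8],"hand": 35}
    - {"rotation": [0,0,0],"offset": [0,0,0.4],"hand": 35}
    - {"rotation": [0,0,0.1],"offset": [-0.4,-0.2,0],"hand": 70}
    - {"rotation": [0,0,0.1],"offset": [-0.8,-0.3,0],"hand": 70}
    - {"rotation": [0,0,0.1],"offset": [-0.8,-0.3,0],"hand": 70}
    - {"rotation": [0,0,0.1],"offset": [-0.8,-0.3,0],"hand": 70}
    - {"rotation": [0,0,0.1],"offset": [-0.8,-0.3,0],"hand": 70}

```text
clock: 22.07
tcp_pos: [0.5649, 0.1607, 0.1289]
orientation: [-3.142, -0.0, -2.906]
ft_force: [0.2, -0.6, 0.2]
gripper_width: 0.667
finger_force: 0.0
```

Request:
arm_command:
  targets:
    - {"rotation": [0,0,0.1],"offset": [-0.8,-0.3,0],"hand": 70}
    - {"rotation": [0,0,0.011],"offset": [-0.8,-0.3,0],"hand": 70}
    - {"rotation": [0,0,0],"offset": [-0.8,-0.3,0],"hand": 70}
    - {"rotation": [0,0,0],"offset": [-0.8,-0.2,0],"hand": 70}
    - {"rotation": [0,0,0],"offset": [-0.4,-0.12,0],"hand": 70}
    - {"rotation": [0,0,0],"offset": [0,0,0],"hand": 70}
    - {"rotation": [0,0,0],"offset": [0,0,0],"hand": 70}
    - {"rotation": [0,0,0],"offset": [0,0,0],"hand": 70}
    - {"rotation": [0,0,0],"offset": [0,0,0],"hand": 70}
    - {"rotation": [0,0,0],"offset": [0,0,0],"hand": 70}

```text
clock: 22.9
tcp_pos: [0.4767, 0.1306, 0.1291]
orientation: [-3.142, 0.0, -2.8]
ft_force: [0.6, 0.4, -0.3]
gripper_width: 0.7
finger_force: 0.0
```

Run:
```python
from look import *
o=shot("4");print(observe()["tcp_pos"],observe()["orientation"])
for n in o:
    w=cloud(calibration(n),o[n][1])
    for a in((.643,.141),(.603,.177),(.655,.196)):
        m=(np.hypot(w[...,0]-a[0],w[...,1]-a[1])<.02)&(w[...,2]>.046)&(w[...,2]<.062)
        p=w[m];print(n,len(p),p.mean(0) if len(p) else 0)
cv2.imwrite("pics/c4.png",np.vstack([cv2.resize(o["top"][0][180:260,200:300],None,fx=5,fy=5)[:300],cv2.resize(o["scene"][0][210:280,335:435],None,fx=5,fy=5)[:300]]))
```

```text
[0.47642285 0.1306186  0.12894366] [ 3.14157129e+00  2.08995679e-05 -2.80023478e+00]
top 42 [0.64229824 0.14084378 0.05392442]
top 41 [0.60177602 0.17590343 0.05393379]
top 43 [0.65354599 0.19498041 0.05388488]
scene 46 [0.64530211 0.14039993 0.0516067 ]
scene 40 [0.60428027 0.17452565 0.05117234]
scene 40 [0.65624172 0.19454976 0.05156392]
```

View pics/c4.png

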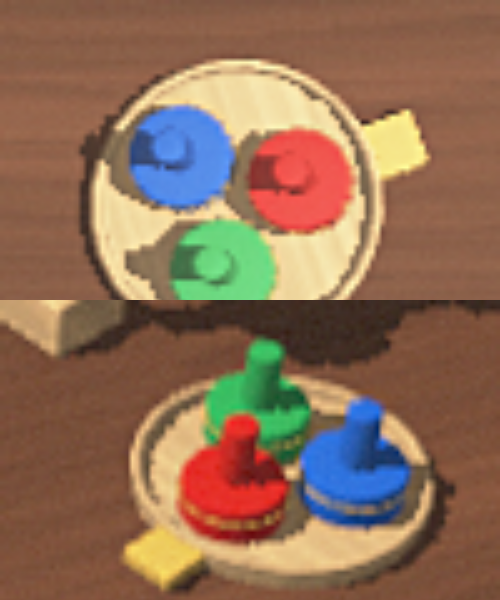

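The crops show the three pots lying flat in the tray in a triangle, red at the lug, then green and blue clockwise, with 53.6 to 55.3 mm between centres. On to the block.

Request:
arm_command:
  targets:
    - {"rotation": [0,0,0],"offset": [0,0,-0.8],"hand": 70}
    - {"rotation": [0,0,0],"offset": [0,0,-0.9],"hand": 70}
    - {"rotation": [0,0,0],"offset": [0,0,-0.9],"hand": 70}
    - {"rotation": [0,0,0],"offset": [0,0,-0.7],"hand": 70}
    - {"rotation": [0,0,0],"offset": [0,0,-0.4],"hand": 70}
    - {"rotation": [0,0,0],"offset": [0,0,-0.15],"hand": 70}
    - {"rotation": [0,0,0],"offset": [0,0,0],"hand": 70}
    - {"rotation": [0,0,0],"offset": [0,0,0],"hand": 30}
    - {"rotation": [0,0,0],"offset": [0,0,0],"hand": 30}
    - {"rotation": [0,0,0],"offset": [0,0,0],"hand": 30}

```text
clock: 23.83
tcp_pos: [0.477, 0.1306, 0.0339]
orientation: [-3.141, 0.002, -2.8]
ft_force: [-0.7, 1.2, 0.0]
gripper_width: 0.52
finger_force: 0.3
```

Request:
arm_command:
  targets:
    - {"rotation": [0,0,0],"offset": [0,0,0],"hand": 30}
    - {"rotation": [0,0,0],"offset": [0,0,0],"hand": 30}
    - {"rotation": [0,0,0],"offset": [0,0,0],"hand": 30}
    - {"rotation": [0,0,0],"offset": [0,0,0.4],"hand": 30}
    - {"rotation": [0,0,0],"offset": [0,0,0.7],"hand": 30}
    - {"rotation": [0,0,0],"offset": [0,0,0.8],"hand": 30}
    - {"rotation": [0,0,0],"offset": [0,0,0.8],"hand": 30}
    - {"rotation": [0,0,0],"offset": [0,0,0.8],"hand": 30}
    - {"rotation": [0,0,0],"offset": [0,0,0.8],"hand": 30}
    - {"rotation": [0,0,0],"offset": [0,0,0.7],"hand": 30}

```text
clock: 24.67
tcp_pos: [0.4759, 0.1304, 0.1594]
orientation: [-3.141, 0.001, -2.8]
ft_force: [0.2, 0.4, -0.8]
gripper_width: 0.487
finger_force: 20.0
```

Request:
arm_command:
  targets:
    - {"rotation": [0,0,-0.122],"offset": [0.4,-0.75,0],"hand": 30}
    - {"rotation": [0,0,-0.122],"offset": [0.4,-0.75,0],"hand": 30}
    - {"rotation": [0,0,-0.122],"offset": [0.4,-0.75,0],"hand": 30}
    - {"rotation": [0,0,-0.122],"offset": [0.4,-0.75,0],"hand": 30}
    - {"rotation": [0,0,-0.122],"offset": [0.4,-0.75,0],"hand": 30}
    - {"rotation": [0,0,-0.122],"offset": [0.4,-0.75,0],"hand": 30}
    - {"rotation": [0,0,-0.122],"offset": [0.4,-0.75,0],"hand": 30}
    - {"rotation": [0,0,-0.122],"offset": [0.4,-0.75,0],"hand": 30}
    - {"rotation": [0,0,-0.122],"offset": [0.4,-0.75,0],"hand": 30}
    - {"rotation": [0,0,-0.122],"offset": [0.4,-0.75,0],"hand": 30}

```text
clock: 25.5
tcp_pos: [0.576, -0.058, 0.1579]
orientation: [-3.141, -0.0, 2.257]
ft_force: [0.3, -0.3, -0.3]
gripper_width: 0.488
finger_force: 20.0
```

Request:
arm_command:
  targets:
    - {"rotation": [0,0,-0.122],"offset": [0.4,-0.75,0],"hand": 30}
    - {"rotation": [0,0,-0.122],"offset": [0.4,-0.75,0],"hand": 30}
    - {"rotation": [0,0,-0.122],"offset": [0.4,-0.75,0],"hand": 30}
    - {"rotation": [0,0,-0.122],"offset": [0.4,-0.75,0],"hand": 30}
    - {"rotation": [0,0,-0.122],"offset": [0.4,-0.6,0],"hand": 30}
    - {"rotation": [0,0,0],"offset": [0.1,-0.09,0],"hand": 30}
    - {"rotation": [0,0,0],"offset": [0,0,0],"hand": 30}
    - {"rotation": [0,0,0],"offset": [0,0,0],"hand": 30}
    - {"rotation": [0,0,0],"offset": [0,0,0],"hand": 30}
    - {"rotation": [0,0,0],"offset": [0,0,0],"hand": 30}

```text
clock: 26.33
tcp_pos: [0.628, -0.1482, 0.1577]
orientation: [-3.141, -0.0, 1.655]
ft_force: [0.4, 1.2, -0.8]
gripper_width: 0.487
finger_force: 20.0
```

Request:
arm_command:
  targets:
    - {"rotation": [0,0,0],"offset": [0,0,-0.5],"hand": 30}
    - {"rotation": [0,0,0],"offset": [0,0,-0.8],"hand": 30}
    - {"rotation": [0,0,0],"offset": [0,0,-0.8],"hand": 30}
    - {"rotation": [0,0,0],"offset": [0,0,-0.8],"hand": 30}
    - {"rotation": [0,0,0],"offset": [0,0,-0.6],"hand": 30}
    - {"rotation": [0,0,0],"offset": [0,0,-0.5],"hand": 30}
    - {"rotation": [0,0,0],"offset": [0,0,-0.4],"hand": 30}
    - {"rotation": [0,0,0],"offset": [0,0,-0.2],"hand": 30}
    - {"rotation": [0,0,0],"offset": [0,0,-0.2],"hand": 30}
    - {"rotation": [0,0,0],"offset": [0,0,0],"hand": 30}

```text
clock: 27.17
tcp_pos: [0.629, -0.1495, 0.0381]
orientation: [3.141, 0.0, 1.653]
ft_force: [-0.4, -0.1, -0.4]
gripper_width: 0.489
finger_force: 20.0
```

Request:
arm_command:
  targets:
    - {"rotation": [0,0,0],"offset": [0,0,-0.02],"hand": 30}
    - {"rotation": [0,0,0],"offset": [0,0,0],"hand": 30}
    - {"rotation": [0,0,0],"offset": [0,0,0],"hand": 70}
    - {"rotation": [0,0,0],"offset": [0,0,0],"hand": 70}
    - {"rotation": [0,0,0],"offset": [0,0,0],"hand": 70}
    - {"rotation": [0,0,0],"offset": [0,0,0],"hand": 70}
    - {"rotation": [0,0,0],"offset": [0,0,0.4],"hand": 70}
    - {"rotation": [0,0,0],"offset": [0,0,0.8],"hand": 70}
    - {"rotation": [0,0,0],"offset": [0,0,0.9],"hand": 70}
    - {"rotation": [0,0,0],"offset": [0,0,0.9],"hand": 70}

```text
clock: 28.0
tcp_pos: [0.6283, -0.1492, 0.1135]
orientation: [-3.141, -0.0, 1.653]
ft_force: [0.4, -0.4, 0.5]
gripper_width: 0.698
finger_force: 0.0
```

Request:
arm_command:
  targets:
    - {"rotation": [0,0,0],"offset": [0,0,0.9],"hand": 70}
    - {"rotation": [0,0,0],"offset": [0,0,0.9],"hand": 70}
    - {"rotation": [0,0,0],"offset": [-0.7,0.8,0],"hand": 50}
    - {"rotation": [0,0,0],"offset": [-0.7,0.8,0],"hand": 50}
    - {"rotation": [0,0,0],"offset": [-0.7,0.8,0],"hand": 50}
    - {"rotation": [0,0,0],"offset": [-0.7,0.8,0],"hand": 50}
    - {"rotation": [0,0,0],"offset": [-0.7,0.8,0],"hand": 50}
    - {"rotation": [0,0,0],"offset": [-0.7,0.8,0],"hand": 50}
    - {"rotation": [0,0,0],"offset": [-0.7,0.8,0],"hand": 50}
    - {"rotation": [0,0,0],"offset": [-0.28,0.98,0],"hand": 50}

```text
clock: 28.83
tcp_pos: [0.4973, 0.0159, 0.1577]
orientation: [-3.142, 0.0, 1.652]
ft_force: [0.8, -0.2, -0.5]
gripper_width: 0.499
finger_force: 0.0
```

Run:
```python
from look import *
o=shot("5");print(observe()["tcp_pos"],observe()["orientation"])
for n in o:
    c=calibration(n);w=cloud(c,o[n][1])
    def near(x,y,r,a,b): return w[(np.hypot(w[...,0]-x,w[...,1]-y)<r)&(w[...,2]>a)&(w[...,2]<b)]
    A=near(.621,-.065,.03,.094,.12).mean(0);B=near(.635,-.234,.03,.094,.12).mean(0)
    m=(np.hypot(w[...,0]-.628,w[...,1]+.149)<.05)&(w[...,2]>.028)&(w[...,2]<.045)
    v,u=np.nonzero(m);P=np.array([ray(c,a,b,.034)[:2]*1000 for a,b in zip(u,v)],np.float32)
    print(n,A,B,"mid",(A+B)/2,np.degrees(np.arctan2(*(A-B)[[1,0]])),"riser",cv2.minAreaRect(P),np.median(w[m][:,2]))
    bl=near(.495,.016,.03,.05,.07);print("bell",len(bl),bl.mean(0) if len(bl) else 0)
```

```text
[0.49780158 0.01754926 0.15777699] [ 3.14118063e+00 -4.08474996e-04  1.65601898e+00]
top [ 0.62036833 -0.06469741  0.09999376] [ 0.63389509 -0.23369315  0.09992251] mid [ 0.62713171 -0.14919528  0.09995814] 94.57631382564637 riser ((629.8084106445312, -146.58908081054688), (46.479801177978516, 64.25575256347656), 4.622465133666992) 0.03420049093591042
bell 0 0
scene [ 0.6231409  -0.06571836  0.09789048] [ 0.63715053 -0.23442396  0.09786574] mid [ 0.63014571 -0.15007116  0.09787811] 94.74705743368686 riser ((634.5961303710938, -147.47286987304688), (50.002723693847656, 64.06791687011719), 4.686759948730469) 0.03314848044429664
bell 34 [0.49684502 0.01510411 0.05706499]
```

The block stands flat at the right angle, but both cameras put it about 2.6 mm off the midpoint in +x and +y. I'll regrip it and shift it before fetching the bell.

Request:
arm_command:
  targets:
    - {"rotation": [0,0,0],"offset": [0.7,-0.8,0],"hand": 70}
    - {"rotation": [0,0,0],"offset": [0.7,-0.8,0],"hand": 70}
    - {"rotation": [0,0,0],"offset": [0.7,-0.8,0],"hand": 70}
    - {"rotation": [0,0,0],"offset": [0.7,-0.8,0],"hand": 70}
    - {"rotation": [0,0,0],"offset": [0.7,-0.8,0],"hand": 70}
    - {"rotation": [0,0,0],"offset": [0.7,-0.8,0],"hand": 70}
    - {"rotation": [0,0,0],"offset": [0.7,-0.8,0],"hand": 70}
    - {"rotation": [0,0,0],"offset": [0.28,-0.98,0],"hand": 70}
    - {"rotation": [0,0,0],"offset": [0,0,0],"hand": 70}
    - {"rotation": [0,0,0],"offset": [0,0,0],"hand": 70}

```text
clock: 29.77
tcp_pos: [0.6289, -0.151, 0.1575]
orientation: [3.141, 0.0, 1.651]
ft_force: [0.1, -0.1, 0.3]
gripper_width: 0.701
finger_force: 0.0
```

Request:
arm_command:
  targets:
    - {"rotation": [0,0,0],"offset": [0,0,-0.5],"hand": 70}
    - {"rotation": [0,0,0],"offset": [0,0,-0.9],"hand": 70}
    - {"rotation": [0,0,0],"offset": [0,0,-0.9],"hand": 70}
    - {"rotation": [0,0,0],"offset": [0,0,-0.9],"hand": 70}
    - {"rotation": [0,0,0],"offset": [0,0,-0.8],"hand": 70}
    - {"rotation": [0,0,0],"offset": [0,0,-0.5],"hand": 70}
    - {"rotation": [0,0,0],"offset": [0,0,-0.3],"hand": 70}
    - {"rotation": [0,0,0],"offset": [0,0,0],"hand": 30}
    - {"rotation": [0,0,0],"offset": [0,0,0],"hand": 30}
    - {"rotation": [0,0,0],"offset": [0,0,0],"hand": 30}

```text
clock: 30.6
tcp_pos: [0.6295, -0.1495, 0.0386]
orientation: [3.139, 0.001, 1.653]
ft_force: [-0.8, -0.0, 1.1]
gripper_width: 0.526
finger_force: 0.0
```

Request:
arm_command:
  targets:
    - {"rotation": [0,0,0],"offset": [0,0,0],"hand": 30}
    - {"rotation": [0,0,0],"offset": [0,0,0],"hand": 30}
    - {"rotation": [0,0,0],"offset": [0,0,0],"hand": 30}
    - {"rotation": [0,0,0],"offset": [0,0,0.1],"hand": 30}
    - {"rotation": [0,0,0],"offset": [0,0,0],"hand": 30}
    - {"rotation": [0,0,0],"offset": [-0.1,-0.1,0],"hand": 30}
    - {"rotation": [0,0,0],"offset": [0,0,0],"hand": 30}
    - {"rotation": [0,0,0],"offset": [0,0,-0.1],"hand": 30}
    - {"rotation": [0,0,0],"offset": [0,0,0],"hand": 30}
    - {"rotation": [0,0,0],"offset": [0,0,0],"hand": 30}

```text
clock: 31.43
tcp_pos: [0.6258, -0.152, 0.0387]
orientation: [-3.14, -0.0, 1.653]
ft_force: [-5.3, 0.8, 10.2]
gripper_width: 0.485
finger_force: 20.0
```

Request:
arm_command:
  targets:
    - {"rotation": [0,0,0],"offset": [0,0,0],"hand": 70}
    - {"rotation": [0,0,0],"offset": [0,0,0],"hand": 70}
    - {"rotation": [0,0,0],"offset": [0,0,0],"hand": 70}
    - {"rotation": [0,0,0],"offset": [0,0,0],"hand": 70}
    - {"rotation": [0,0,0],"offset": [0,0,0.5],"hand": 70}
    - {"rotation": [0,0,0],"offset": [0,0,0.9],"hand": 70}
    - {"rotation": [0,0,0],"offset": [0,0,0.9],"hand": 70}
    - {"rotation": [0,0,0],"offset": [0,0,0.9],"hand": 70}
    - {"rotation": [0,0,0],"offset": [0,0,0.9],"hand": 70}
    - {"rotation": [0,0,0],"offset": [0,0,0.7],"hand": 70}

```text
clock: 32.27
tcp_pos: [0.6267, -0.152, 0.1603]
orientation: [3.139, 0.001, 1.653]
ft_force: [-0.6, -0.8, 0.6]
gripper_width: 0.699
finger_force: 0.0
```

Request:
arm_command:
  targets:
    - {"rotation": [0,0,0],"offset": [-0.6,0.8,0],"hand": 50}
    - {"rotation": [0,0,0],"offset": [-0.7,0.8,0],"hand": 50}
    - {"rotation": [0,0,0],"offset": [-0.7,0.8,0],"hand": 50}
    - {"rotation": [0,0,0],"offset": [-0.7,0.8,0],"hand": 50}
    - {"rotation": [0,0,0],"offset": [-0.7,0.9,0],"hand": 50}
    - {"rotation": [0,0,0],"offset": [-0.7,0.9,0],"hand": 50}
    - {"rotation": [0,0,0],"offset": [-0.7,0.9,0],"hand": 50}
    - {"rotation": [0,0,0],"offset": [-0.38,0.8,0],"hand": 50}
    - {"rotation": [0,0,0],"offset": [0,0,0],"hand": 50}
    - {"rotation": [0,0,0],"offset": [0,0,0],"hand": 50}

```text
clock: 33.1
tcp_pos: [0.4966, 0.0162, 0.158]
orientation: [3.14, 0.001, 1.655]
ft_force: [0.7, -0.8, -0.4]
gripper_width: 0.498
finger_force: 0.0
```

```bash
cat > ck.py <<'E'
from look import *
o=shot(sys.argv[1]);print(observe()["tcp_pos"],observe()["orientation"])
for n in o:
    c=calibration(n);w=cloud(c,o[n][1])
    def near(x,y,r,a,b): return w[(np.hypot(w[...,0]-x,w[...,1]-y)<r)&(w[...,2]>a)&(w[...,2]<b)]
    A=near(.621,-.065,.03,.094,.12).mean(0);B=near(.635,-.234,.03,.094,.12).mean(0)
    m=(np.hypot(w[...,0]-.628,w[...,1]+.149)<.05)&(w[...,2]>.028)&(w[...,2]<.045)
    v,u=np.nonzero(m);P=np.array([ray(c,a,b,.034)[:2]*1000 for a,b in zip(u,v)],np.float32)
    print(n,"mid",(A+B)/2,np.degrees(np.arctan2(*(A-B)[[1,0]])),"riser",cv2.minAreaRect(P),np.median(w[m][:,2]))
    bl=near(.627,-.149,.03,.085,.1);print("bell",len(bl),bl.mean(0) if len(bl) else 0)
E
python3 ck.py 6
```

```text
[0.49732033 0.01502695 0.15792146] [3.14031573e+00 6.66563713e-04 1.65245555e+00]
top mid [ 0.62701558 -0.14917325  0.09956683] 94.595198013038 riser ((626.6904907226562, -148.96743774414062), (46.1948356628418, 64.30561065673828), 4.430459976196289) 0.034442855744949374
bell 0 0
scene mid [ 0.63003114 -0.14980627  0.09809868] 94.78366008097387 riser ((632.3877563476562, -149.7870635986328), (52.52543258666992, 64.12610626220703), 4.767848014831543) 0.0331100676618462
bell 0 0
```

The block is now within 0.5 mm of the midpoint. Fetching the bell.

Request:
arm_command:
  targets:
    - {"rotation": [0,0,0],"offset": [0,0,-0.5],"hand": 50}
    - {"rotation": [0,0,0],"offset": [0,0,-0.9],"hand": 50}
    - {"rotation": [0,0,0],"offset": [0,0,-0.9],"hand": 50}
    - {"rotation": [0,0,0],"offset": [0,0,-0.8],"hand": 50}
    - {"rotation": [0,0,0],"offset": [0,0,-0.6],"hand": 50}
    - {"rotation": [0,0,0],"offset": [0,0,-0.38],"hand": 50}
    - {"rotation": [0,0,0],"offset": [0,0,0],"hand": 50}
    - {"rotation": [0,0,0],"offset": [0,0,0],"hand": 0}
    - {"rotation": [0,0,0],"offset": [0,0,0],"hand": 0}
    - {"rotation": [0,0,0],"offset": [0,0,0],"hand": 0}

```text
clock: 34.03
tcp_pos: [0.4977, 0.0154, 0.0565]
orientation: [3.139, 0.001, 1.653]
ft_force: [-0.9, -0.0, 0.3]
gripper_width: 0.324
finger_force: 0.0
```

Request:
arm_command:
  targets:
    - {"rotation": [0,0,0],"offset": [0,0,0],"hand": 0}
    - {"rotation": [0,0,0],"offset": [0,0,0],"hand": 0}
    - {"rotation": [0,0,0],"offset": [0,0,0],"hand": 0}
    - {"rotation": [0,0,0],"offset": [0,0,0.4],"hand": 0}
    - {"rotation": [0,0,0],"offset": [0,0,0.7],"hand": 0}
    - {"rotation": [0,0,0],"offset": [0,0,0.8],"hand": 0}
    - {"rotation": [0,0,0],"offset": [0,0,0.8],"hand": 0}
    - {"rotation": [0,0,0],"offset": [0,0,0.8],"hand": 0}
    - {"rotation": [0,0,0],"offset": [0,0,0.8],"hand": 0}
    - {"rotation": [0,0,0],"offset": [0,0,0.7],"hand": 0}

```text
clock: 34.87
tcp_pos: [0.4966, 0.0158, 0.1822]
orientation: [3.14, 0.0, 1.653]
ft_force: [0.1, 0.6, -1.7]
gripper_width: 0.144
finger_force: 20.0
```

Request:
arm_command:
  targets:
    - {"rotation": [0,0,0],"offset": [0.3,-0.4,0],"hand": 0}
    - {"rotation": [0,0,0],"offset": [0.6,-0.8,0],"hand": 0}
    - {"rotation": [0,0,0],"offset": [0.7,-0.9,0],"hand": 0}
    - {"rotation": [0,0,0],"offset": [0.7,-0.9,0],"hand": 0}
    - {"rotation": [0,0,0],"offset": [0.7,-0.9,0],"hand": 0}
    - {"rotation": [0,0,0],"offset": [0.7,-0.9,0],"hand": 0}
    - {"rotation": [0,0,0],"offset": [0.7,-0.9,0],"hand": 0}
    - {"rotation": [0,0,0],"offset": [0.5,-0.6,0],"hand": 0}
    - {"rotation": [0,0,0],"offset": [0.28,-0.32,0],"hand": 0}
    - {"rotation": [0,0,0],"offset": [0,0,0],"hand": 0}

```text
clock: 35.7
tcp_pos: [0.6266, -0.1516, 0.1792]
orientation: [-3.141, -0.0, 1.651]
ft_force: [-0.8, 0.3, -1.1]
gripper_width: 0.144
finger_force: 20.0
```

Request:
arm_command:
  targets:
    - {"rotation": [0,0,0],"offset": [0,0,-0.4],"hand": 0}
    - {"rotation": [0,0,0],"offset": [0,0,-0.7],"hand": 0}
    - {"rotation": [0,0,0],"offset": [0,0,-0.7],"hand": 0}
    - {"rotation": [0,0,0],"offset": [0,0,-0.5],"hand": 0}
    - {"rotation": [0,0,0],"offset": [0,0,-0.4],"hand": 0}
    - {"rotation": [0,0,0],"offset": [0,0,0],"hand": 0}
    - {"rotation": [0,0,0],"offset": [0,0,0],"hand": 0}
    - {"rotation": [0,0,0],"offset": [0,0,0],"hand": 0}
    - {"rotation": [0,0,0],"offset": [0,0,0],"hand": 0}
    - {"rotation": [0,0,0],"offset": [0,0,0],"hand": 0}

```text
clock: 36.53
tcp_pos: [0.6267, -0.15, 0.1139]
orientation: [3.14, 0.001, 1.653]
ft_force: [-0.8, 1.1, -1.5]
gripper_width: 0.145
finger_force: 20.0
```

Run:
```python
from look import *
o=shot("7");print(observe()["tcp_pos"])
cv2.imwrite("pics/c7.png",cv2.resize(o["scene"][0][200:320,180:340],None,fx=5,fy=5))
```

```text
[ 0.62641013 -0.14991378  0.1134806 ]
```

View pics/c7.png

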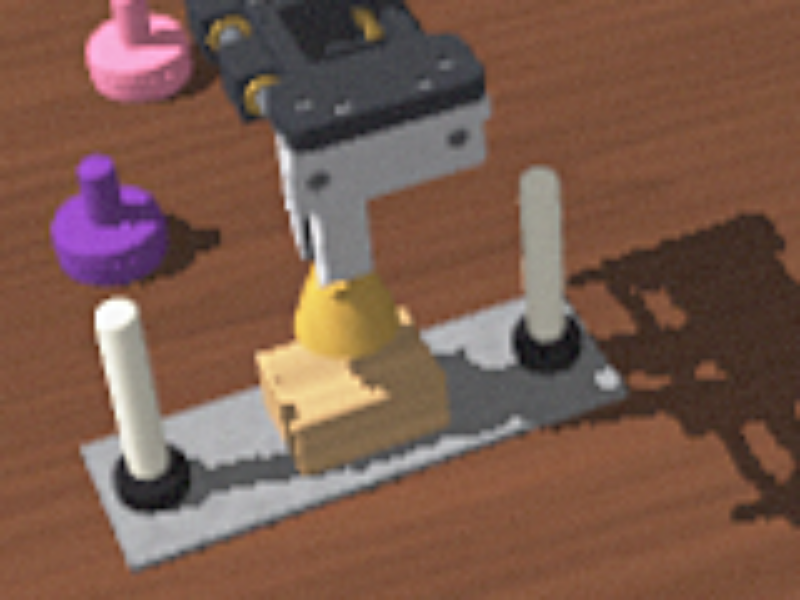

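The crop shows the bell upright above the middle of the block. It is still about 23 mm up, so I lower it and release.

Request:
arm_command:
  targets:
    - {"rotation": [0,0,0],"offset": [0,0,-0.4],"hand": 0}
    - {"rotation": [0,0,0],"offset": [0,0,-0.3],"hand": 0}
    - {"rotation": [0,0,0],"offset": [0,0,-0.2],"hand": 0}
    - {"rotation": [0,0,0],"offset": [0,0,-0.02],"hand": 0}
    - {"rotation": [0,0,0],"offset": [0,0,0],"hand": 0}
    - {"rotation": [0,0,0],"offset": [0,0,0],"hand": 0}
    - {"rotation": [0,0,0],"offset": [0,0,0],"hand": 45}
    - {"rotation": [0,0,0],"offset": [0,0,0],"hand": 45}
    - {"rotation": [0,0,0],"offset": [0,0,0],"hand": 45}
    - {"rotation": [0,0,0],"offset": [0,0,0],"hand": 45}

```text
clock: 37.47
tcp_pos: [0.6261, -0.1498, 0.0898]
orientation: [3.141, 0.0, 1.653]
ft_force: [-0.4, 0.3, 0.3]
gripper_width: 0.39
finger_force: 0.0
```

Request:
arm_command:
  targets:
    - {"rotation": [0,0,0],"offset": [0,0,0.3],"hand": 45}
    - {"rotation": [0,0,0],"offset": [0,0,0.6],"hand": 45}
    - {"rotation": [0,0,0],"offset": [0,0,0.8],"hand": 45}
    - {"rotation": [0,0,0],"offset": [0,0,0.8],"hand": 45}
    - {"rotation": [0,0,0],"offset": [0,0,0.8],"hand": 45}
    - {"rotation": [0,0,0],"offset": [0,0,0.8],"hand": 45}
    - {"rotation": [0,0,0],"offset": [-0.8,0.4,0],"hand": 45}
    - {"rotation": [0,0,0],"offset": [-0.8,0.4,0],"hand": 45}
    - {"rotation": [0,0,0],"offset": [-0.8,0.4,0],"hand": 45}
    - {"rotation": [0,0,0],"offset": [-0.8,0.4,0],"hand": 45}

```text
clock: 38.3
tcp_pos: [0.5456, -0.1095, 0.194]
orientation: [3.139, 0.001, 1.653]
ft_force: [-0.9, 0.2, 0.9]
gripper_width: 0.451
finger_force: 0.0
```

Request:
arm_command:
  targets:
    - {"rotation": [0,0,0],"offset": [-0.8,0.4,0],"hand": 45}
    - {"rotation": [0,0,0],"offset": [-0.8,0.4,0],"hand": 45}
    - {"rotation": [0,0,0],"offset": [-0.8,0.4,0],"hand": 45}
    - {"rotation": [0,0,0],"offset": [-0.8,0.4,0],"hand": 45}
    - {"rotation": [0,0,0],"offset": [0,0,0],"hand": 45}
    - {"rotation": [0,0,0],"offset": [0,0,0],"hand": 45}
    - {"rotation": [0,0,0],"offset": [0,0,0],"hand": 45}
    - {"rotation": [0,0,0],"offset": [0,0,0],"hand": 45}
    - {"rotation": [0,0,0],"offset": [0,0,0],"hand": 45}
    - {"rotation": [0,0,0],"offset": [0,0,0],"hand": 45}

```text
clock: 39.13
tcp_pos: [0.4665, -0.0701, 0.1923]
orientation: [-3.142, -0.0, 1.653]
ft_force: [-0.5, 0.6, -0.4]
gripper_width: 0.45
finger_force: 0.0
```

```bash
python3 ck.py 8
python3 - <<'E'
import cv2
cv2.imwrite("pics/c8.png",cv2.resize(cv2.imread("pics/scene8.png")[190:320,180:500],None,fx=2.5,fy=2.5))
E
```

```text
[ 0.46626138 -0.06995355  0.1921075 ] [-3.14127499e+00 -1.65369748e-04  1.65264291e+00]
top mid [ 0.62708778 -0.14918272  0.09956866] 94.60405543503764 riser ((626.6401977539062, -149.0299072265625), (46.25214385986328, 64.15906524658203), 4.656686305999756) 0.03446824051494702
bell 36 [ 0.62687843 -0.1479787   0.09449891]
scene mid [ 0.62979544 -0.14991432  0.09788412] 94.55319798969808 riser ((631.7000732421875, -149.8865966796875), (51.13818359375, 64.21009826660156), 4.767814636230469) 0.033593820080749445
bell 50 [ 0.62961009 -0.14865507  0.09105765]
```

View pics/c8.png

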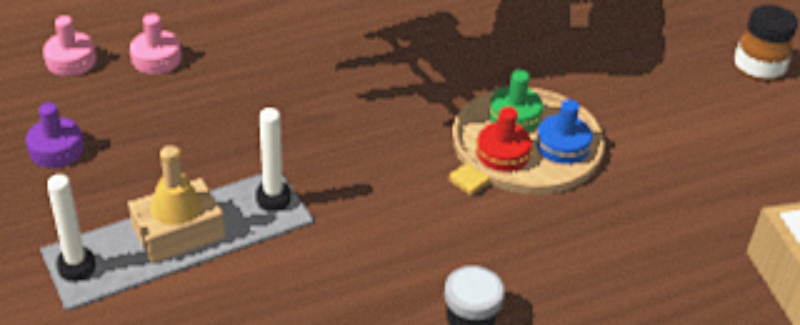

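View pics/top8.png

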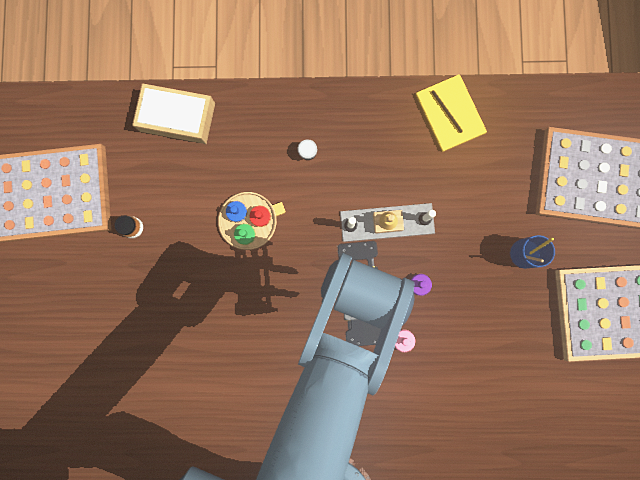

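The pictures show the bell upright on the middle of the block at about (388,220), within about 1 mm. The pots are nested at (235,211), (259,216) and (243,233). The loupe (307,149), jar (125,226) and can (537,252) are where they were at the start, and the gripper is clear.

```bash
python3 -c "
from bench import *
print(job_done())"
```

```text
the job is handed in; nothing more can be done
None
```

The display is set out and handed in at about 39 s: red, green and blue pots nested clockwise from the lug, block midway between the sticks, bell upright on its middle, and the can, loupe and jar unmoved in the last pictures.

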